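Close and pin the bridge of a cheese press

TASK

Get the cheese press ready for pressing: gently swing its red bridge over the mould until it is fully home in the fork, then fit the ball-lock pin from its wooden stand down through the fork and the bridge eye, pressing its red button so that it slides fully home with its shoulder on the fork, and let the button spring out so that it locks. Then take the pin by its handle and tug it straight up, firmly but gently, to feel that the balls hold, and let go of it, leaving the press shut and pinned. Do not force anything, and leave the mould and the things standing around undisturbed.

Things in the scene. Friction and masses are not known exactly. Their poses are not given: they have to be found in the camera images.
- press: Cheese press, fixed: beech base 142 x 268 mm with drip tray, pivot post, and a steel fork on a second post. Origin: under the base on the screw axis (counter height). z up; y from the fork (about 80 mm to -y) to the pivot post (80 mm to +y); x away from the tray's spout. The bridge swings into the fork from the -x side.
- fork_mid (a point): Middle of the fork's setting range, 169.5 mm above the counter, level with the top of its upper cheek; axes as the press. The fork was clamped by hand: its hole (round, 17 mm, through both cheeks in line) really lies up to 10 mm from here to either side along y. Cheeks 50 mm in x, 46 in y, 8 thick, tops 21 apart. Its post, 46 mm to -y of the hole, ends in a nut 11 mm above the cheek.
- bridge (a joint): Bridge angle about the pivot post, rad: 0 shut on its stop in the fork, its eye (17 x 38 mm slot along the bar, 160 mm from the pivot) under the fork's hole wherever that is set; grows as it swings out to the press's -x side (clockwise from above). Starts 0.35 to 0.8. About 1 N at bridge_push turns it; it stays where left. Red bar 26 mm wide, 10 thick.
- bridge_push (a point): Point on the bar's upright outer face, 118 mm from the pivot axis, 155 mm above the counter, 13 mm off the bar's middle line. Pushing along its own x shuts the bridge; y: eye to pivot; z up. 35 mm of free air under the bar, then the mould. The screw's black star knob (40 mm across, top 203 mm above the counter) is 80 mm from the pivot, the eye 160 mm.
- pin_grip (a point): Middle of the ball-lock pin's handle, on its axis, 18 mm above the underside of the pin's shoulder; z from nose to button. Handle: ribbed barrel 26 mm diameter, 3.5 to 32 mm above that underside; shoulder 32 mm diameter. Starts upright, hanging in the stand. Fully home it is 18 mm above the top of the fork, and can then be lifted 2.5 mm before the balls hold. About 0.14 kg.
- pin_nose (a point): Tip of the pin's nose, on its axis, 50.5 mm below the shoulder. Shank 15.4 mm diameter, nose tapered to 11 mm over its last 4.5 mm. Four brass balls, 21 mm across, 14 to 19 mm above the tip: with the button out they stop the pin at a hole's mouth (nose 14 mm in, where it stands by itself) and, once below the fork, stop it from coming out.
- button_top (a point): Centre of the top face of the pin's red push button, 16 mm diameter; 44 mm above the underside of the shoulder when out, 12 mm above the handle.
- pin_button (a joint): Button travel, m: 0 out (balls out, locked), 0.005 fully in (balls drawn in). Sprung: 3 N to start it, 6.8 N fully in; springs out when let go. Fully in it bottoms, and further push drives the pin down easily through the holes until its shoulder meets the fork.
- stand_top (a point): Centre of the top rim, 58 mm above the counter, of the fixed round beech stand (74 mm diameter at its foot, 53 at its top) in whose 27 mm bore, 53 mm deep, the pin hangs loosely by its shoulder.
- mould_mid (a point): Middle of the white perforated cheese mould with its wooden follower, 102 mm diameter, 85 mm high, loose on the drip tray under the bridge; top 112 mm above the counter. To be left alone.
- salt: Salt shaker, glass with a grey top, 44 mm diameter, 90 mm high; origin under its centre. To be left alone.
- herbs: Glass herb jar with a black lid, 44 mm diameter, 105 mm high; origin under its centre. To be left alone.

How it is judged:
On the way, in this order (a step that is already met when the one before it is completed fails the run):
1. the bridge is swung home onto its stop in the fork, before the pin comes near (value of joint bridge below 0.012 rad and distance between pin_grip and fork_mid above 0.08 m), for 0.2 s.
2. the pin is fully home through fork and bridge, its button sprung out (value of joint bridge below 0.012 rad and value of joint pin_button below 0.0012 m and horizontal distance between pin_grip and fork_mid below 0.013 m and angle between the z axis of pin_grip and the z axis of fork_mid, either way round below 0.08 rad and z of pin_grip in the frame of fork_mid between 0.014 and 0.0222 m), for 0.2 s.
3. the pin is tugged up by its handle so that its balls bear on the fork with 4 N or more, the button out (value of joint bridge below 0.012 rad and value of joint pin_button below 0.0012 m and horizontal distance between pin_grip and fork_mid below 0.013 m and angle between the z axis of pin_grip and the z axis of fork_mid, either way round below 0.08 rad and z of pin_grip in the frame of fork_mid between 0.0192 and 0.0235 m and contact force between pin and press above 4 N and contact force between the fingers and pin above 2 N), for 0.1 s.
At the end, for the whole second after the job is handed in: Bridge shut (below 0.012 rad); pin at rest through fork and bridge, within 13 mm of fork_mid and 0.08 rad of upright, handle middle 14 to 22.2 mm above the top of the fork (fully home or within its locked play); button out (travel below 1.2 mm) (all of step 2 and linear speed of pin below 0.02 m/s); the robot touches nothing.
It fails at once if the robot or the pin pushes the press (fork, bridge or base) with more than 50 N (contact force between any of pin, the arm, the fingers and press above 50 N).
It fails at once if the mould is moved by more than 12 mm (distance of mould_mid from where it was at the start of the episode above 0.012 m).
It fails at once if a thing standing around is moved by more than 15 mm (distance of any of salt, herbs from where it was at the start of the episode above 0.015 m).
It also fails if it takes over 72 s, if anything falls off the work surface, if the arm or the gripper's body presses on something with over 40 N, if the wrist force passes 120 N, or if a joint passes its speed limit or range.

ROBOT

A 6-joint arm with a two-finger parallel gripper is mounted at the origin on a cart in front of the work surface, level with it; the furniture and walls round the work are solid. World frame = base frame: x ahead of the robot, y to its left, z up, the work surface at z = 0. Lengths are in m, angles in rad, forces in N, time in s.
With the tool pointing down it reaches from about 0.25 to 0.725 m from the base axis. Payload 9.7 kg.
Tool frame: the origin (TCP) lies at the very end of the fingers, on their centre line; the grasp point (between the pads) lies 19 mm behind it; z points along the fingers, y is the line along which they close (so a half turn about z gives the same grasp; the last joint's range is limited). The gripper opens to 85 mm and grips with 20 to 120 N. Pads are 22 mm wide; open, the fingers measure 114 mm over their backs; the gripper's body (76 mm by 85 mm) begins 54 mm behind the grasp point. The pads swing forward as they close: fully open they stand 13 mm farther back than shut.
Start: joints at [1.122, 0.087, 0.176, 1.66, 0, 1.571], TCP at [0.239, 0.496, 0.231] pointing down, gripper open.
Joint ranges: [-3.13, 3.13], [-0.85, 1.81], [-1.15, 1.24], [-2.2, 2.28], [-1.44, 1.52], [-3.14, 3.14]. Speed limits (rad/s): [2.22, 2.22, 2.57, 3.14, 3.14, 3.14].

INTERFACE

Orientations are given as a rotation vector (axis times angle).
In Python, from cell import env gives the robot as it stands.
- The arm moves only by the tool arm_command, never from a script. Its argument "deltas" is text: rows parted by semicolons, each of 7 numbers parted by spaces: the closure in counts, from 0 (fully open) to 255 (shut), then the shift along the tool's x, y, z in cm, then the turn, a rotation vector about the tool's x, y, z in degrees. A call has 1 to 20 rows; each row shifts and turns the commanded pose from where the row before left it, along the tool's axes as they then stand; what a row does not reach is not made up. A row lasts 1/8 s, in which the tool goes at most 62.5 mm and 10.7 degrees, less where a joint would pass 70% of its speed; a pose out of reach is approached as far as the arm can. A call with a gripper value outside its range is refused whole. The fingers move at their own pace and stop on an object; "newtons" is the grip in N (left out, the last holds). Time passes only in rows, so rows that do not move let the fingers close. It gives the time, the measured TCP pose, the force, the opening and the grip force at its end, in the units of the state.
- env.sense(): the state, without advancing time (a new reading comes with each control period).
- env.camera(name): name is "scene" or "side" or "wrist"; returns the picture (400x640x3 uint8, blue, green, red); there is no depth.
- env.camera_params(name): a dict with "fov_y" (degrees; the focal length in pixels is half the picture's height over the tangent of half this angle, whatever the lens; pixels are square), "cx", "cy" (the principal point, pixels), "origin" and "rotation" of the camera in the world; the wrist camera has in their place "T_tool_cam" (4x4, takes a point from camera to tool coordinates, whose origin is the TCP and whose axes are the flange's). Camera axes: x right, y down, z forward; pixel columns grow to the right and rows downward; lengths in m; the calibration is good to about 2 mm. A picture is of the moment at which its call begins: read the wrist's pose just before it. camera_params takes no time and is no camera call.
- env.close_job(): hands the job in; it is judged then, once.
The state is a dict: "clock": time; "qpos": joint angles; "joint_velocities": joint speeds; "effort": joint torques, N m; "position": TCP position; "ee_rot": TCP orientation; "ft_force": force on the tool from outside, world axes, zero at the start; "ft_torque": the same for the moment, N m; "grip_width": finger opening in m; "finger_force": force on a finger pad.
Only numpy, scipy, OpenCV 4.12 (cv2) and the standard library are available. Lean on these libraries where they do the work, as an engineer would, in place of code of your own. Each camera call takes 0.05 s, during which the arm holds its last target. There are 200 camera calls.

## Working session

There is one attempt and no reset: what is moved stays moved. The work goes in short steps, Python scripts to look and compute and a tool call to move; the robot and the scene stay as the last step left them, time stands still between calls to the robot, and variables do not carry over. Pictures are saved under pics/ and viewed, at most 13 in all, crops included, and the job is handed in when it is done.

Besides the shell and the picture viewer there is one more tool, called after "Call:" as a command line: name --argument value ..., lists and objects as JSON in quotes. arm_command: Moves the arm, as the interface text tells. Its arguments: {"type":"object","properties":{"deltas":{"type":"string"},"newtons":{"type":"number"}},"required":["deltas"]}

```bash
mkdir -p pics; ls
python3 - <<'E'
from cell import env
import cv2,numpy as np
s=env.sense();print({k:np.round(v,3).tolist() for k,v in s.items()})
a=env.camera("scene");b=env.camera("side")
cv2.imwrite("pics/a.png",a);cv2.imwrite("pics/b.png",b)
for n in("scene","side","wrist"):print(n,env.camera_params(n))
E
```

```text
pics
{'clock': 0.0, 'qpos': [1.122, 0.087, 0.175, 1.66, -0.0, 1.571], 'joint_velocities': [0.002, 0.002, -0.001, -0.0, 0.002, 0.001], 'effort': [0.0, -52.038, 46.482, 0.016, 0.0, -0.0], 'position': [0.239, 0.495, 0.231], 'ee_rot': [-0.699, -3.063, 0.002], 'ft_force': [0.097, 0.559, -0.489], 'ft_torque': [-0.02, 0.033, 0.01], 'finger_force': 0.0, 'grip_width': 0.085}
scene {'fov_y': 50.165501596351476, 'cx': 314.18031919007336, 'cy': 199.2988691758791, 'origin': array([ 0.25121908, -0.80500857,  0.82848084]), 'rotation': array([-2.30758519,  0.67339867, -0.25940477])}
side {'fov_y': 51.09061433749746, 'cx': 321.9662249452656, 'cy': 198.84270082991463, 'origin': array([ 0.49213429, -0.90394655,  0.65992529]), 'rotation': array([-2.24644056,  0.16064226, -0.07260843])}
wrist {'fov_y': 59.32330032654846, 'cx': 311.62128124181294, 'cy': 199.35080445427096, 'T_tool_cam': array([[ 7.55707537e-04, -9.51983390e-01, -3.06148746e-01,
         7.83065617e-02],
       [ 9.99999694e-01,  6.58156100e-04,  4.21865623e-04,
        -2.99659890e-04],
       [-2.00115401e-04, -3.06148971e-01,  9.51983596e-01,
        -1.42822190e-01],
       [ 0.00000000e+00,  0.00000000e+00,  0.00000000e+00,
         1.00000000e+00]])}
```

View pics/a.png

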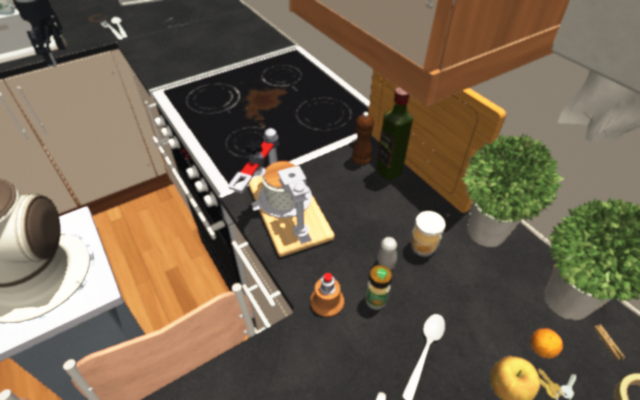

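View pics/b.png

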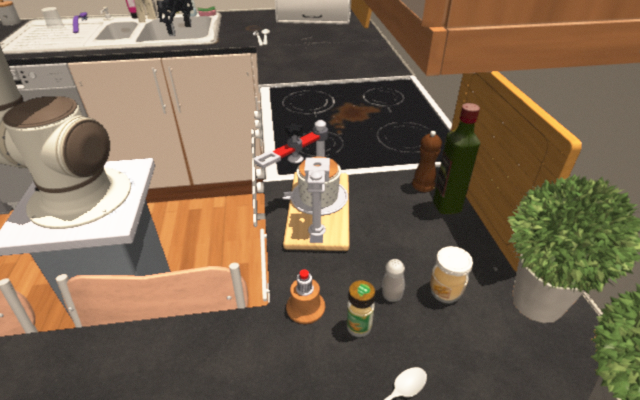

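Both views show the press (fork near, pivot post far), the bridge swung out towards -x, and the pin in its stand (scene ~(327,290), side ~(305,290)). The salt and herbs stand to its right.

```bash
cat > h.py <<'E'
from cell import env
import cv2,numpy as np
from scipy.spatial.transform import Rotation as R
def cam(n,s=None):
    p=env.camera_params(n);f=200/np.tan(np.radians(p["fov_y"]/2))
    if "origin" in p: return f,p["cx"],p["cy"],np.array(p["origin"]),R.from_rotvec(p["rotation"]).as_matrix()
    T=np.eye(4);T[:3,:3]=R.from_rotvec(s["ee_rot"]).as_matrix();T[:3,3]=s["position"]
    T=T@np.array(p["T_tool_cam"]);return f,p["cx"],p["cy"],T[:3,3],T[:3,:3]
def ray(c,u,v):
    f,cx,cy,o,M=c;d=M@np.array([(u-cx)/f,(v-cy)/f,1]);return o,d/np.linalg.norm(d)
def plane(c,u,v,z):
    o,d=ray(c,u,v);return o+d*(z-o[2])/d[2]
def tri(c1,p1,c2,p2):
    o1,d1=ray(c1,*p1);o2,d2=ray(c2,*p2)
    t=np.linalg.lstsq(np.c_[d1,-d2],o2-o1,rcond=None)[0]
    a,b=o1+d1*t[0],o2+d2*t[1];return (a+b)/2,np.linalg.norm(a-b)
def proj(c,P):
    f,cx,cy,o,M=c;q=M.T@(np.array(P)-o);return np.array([f*q[0]/q[2]+cx,f*q[1]/q[2]+cy])
E
python3 - <<'E'
from h import *
a=cv2.imread("pics/a.png");b=cv2.imread("pics/b.png")
A=np.zeros((230,280,3),np.uint8);A[:200,:120]=a[120:320,225:345];A[:,120:]=b[110:340,250:410]
cv2.imwrite("pics/c.png",cv2.resize(A,None,fx=2.6,fy=2.6,interpolation=cv2.INTER_CUBIC))
for n,i in(("scene",a),("side",b)):
    h=cv2.cvtColor(i,cv2.COLOR_BGR2HSV)
    m=(((h[...,0]<5)|(h[...,0]>174))&(h[...,1]>180)&(h[...,2]>120)).astype(np.uint8)
    k,l,st,ce=cv2.connectedComponentsWithStats(m)
    for j in range(1,k):
        if st[j,4]>12: print(n,st[j],ce[j],plane(cam(n),*ce[j],.16).round(3),plane(cam(n),*ce[j],.101).round(3))
E
```

```text
scene [261 142  12  15 112] [265.60714286 147.85714286] [ 0.577 -0.066  0.16 ] [ 0.606 -0.     0.101]
scene [241 163  18  11 124] [249.53225806 167.90322581] [ 0.512 -0.109  0.16 ] [ 0.535 -0.048  0.101]
scene [325 273   7   8  47] [327.59574468 276.53191489] [ 0.501 -0.451  0.16 ] [ 0.523 -0.419  0.101]
side [301 132  18  14 143] [308.93706294 138.14685315] [ 0.579 -0.067  0.16 ] [0.59  0.032 0.101]
side [274 146  20  11 131] [283.51145038 150.32061069] [ 0.517 -0.11   0.16 ] [ 0.52  -0.017  0.101]
side [300 269   9  10  66] [303.57575758 273.68181818] [ 0.523 -0.471  0.16 ] [ 0.527 -0.42   0.101]
```

View pics/c.png

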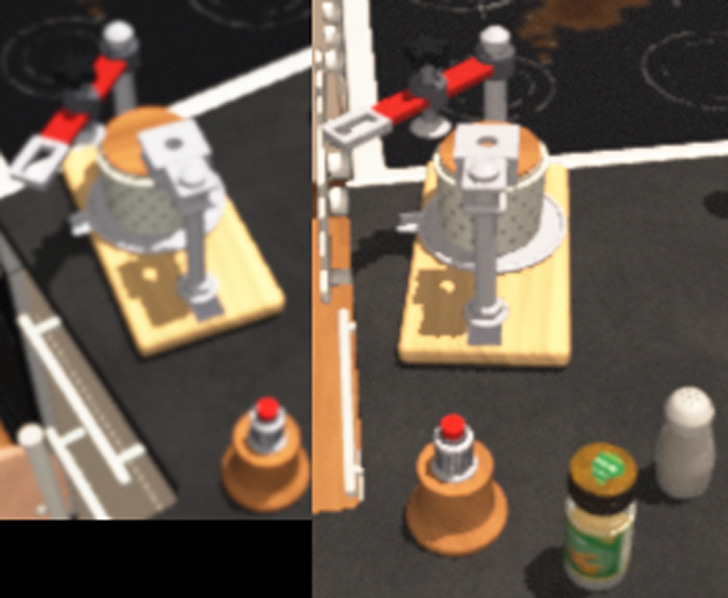

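The crops show the fork hole at scene (292,175) / side (317,165), the pivot cap at scene (271,132) / side (320,124), and the red button in the stand.

Run:
```python
from h import *
S,D=cam("scene"),cam("side")
s=lambda x,y:(225+x/2.6,120+y/2.6)
d=lambda x,y:(250+(x-312)/2.6,110+y/2.6)
for n,p,q,z in(("hole",s(174,144),d(487,143),.1695),("pivotcap",s(119,32),d(495,36),.19),("button",(327.6,276.5),(303.6,273.7),.101),
 ("nut",s(194,172),d(486,168),.18),("bar1",(265.6,147.9),(308.9,138.1),.16),("bar2",(249.5,167.9),(283.5,150.3),.16),("eyeend",s(28,178),d(332,143),.16),
 ("nearL",s(147,350),d(402,358),.02),("nearR",s(283,300),d(568,358),.02)):
    print(n,tri(S,p,D,q),plane(S,*p,z).round(3),plane(D,*q,z).round(3))
```

```text
hole (array([ 0.58229229, -0.18417854,  0.16248626]), np.float64(0.003274228988961772)) [ 0.577 -0.192  0.169] [ 0.582 -0.192  0.169]
pivotcap (array([ 0.60929659, -0.03670566,  0.17672402]), np.float64(0.0036614802540142766)) [ 0.6   -0.054  0.19 ] [ 0.608 -0.058  0.19 ]
button (array([ 0.5269209 , -0.41446549,  0.0931869 ]), np.float64(0.0019273297962183746)) [ 0.523 -0.419  0.101] [ 0.527 -0.42   0.101]
nut (array([ 0.57534527, -0.22999842,  0.17075194]), np.float64(0.0037544740385977186)) [ 0.569 -0.24   0.18 ] [ 0.575 -0.24   0.18 ]
bar1 (array([ 0.5795226 , -0.06090462,  0.15610682]), np.float64(0.0011914439415926402)) [ 0.577 -0.066  0.16 ] [ 0.579 -0.067  0.16 ]
bar2 (array([ 0.5169515 , -0.09813161,  0.15102293]), np.float64(0.0027525476064671817)) [ 0.512 -0.109  0.16 ] [ 0.517 -0.11   0.16 ]
eyeend (array([ 0.45927947, -0.14354416,  0.14972234]), np.float64(0.0017796199293181126)) [ 0.457 -0.153  0.16 ] [ 0.459 -0.16   0.16 ]
nearL (array([ 0.49993979, -0.26242937,  0.00938886]), np.float64(0.0002688650487262693)) [ 0.497 -0.27   0.02 ] [ 0.5   -0.273  0.02 ]
nearR (array([ 0.63714695, -0.27891532,  0.00585824]), np.float64(0.00034835916247250655)) [ 0.63  -0.288  0.02 ] [ 0.634 -0.292  0.02 ]
```

Call:
arm_command --deltas "255 -3.6 -3.1 -0.5 0 0 0;255 -3.6 -3.1 -0.5 0 0 0;255 -3.6 -3.1 -0.5 0 0 0;255 -3.6 -3.1 -0.5 0 0 0;255 -3.6 -3.1 -0.5 0 0 0;255 -3.6 -3.1 -0.5 0 0 0;255 -3.6 -3.1 -0.5 0 0 0;255 -3.6 -3.1 -0.5 0 0 0;255 -3.6 -3.1 -0.5 0 0 0;255 -3.6 -3.1 -0.5 0 0 0;255 -3.6 -3.1 -0.5 0 0 0;255 -3.6 -3.1 -0.5 0 0 0;255 -3.6 -3.1 -0.5 0 0 0" --newtons 40

```text
clock: 1.72
position: [0.4858, -0.0722, 0.2962]
ee_rot: [-0.699, -3.062, -0.0]
ft_force: [0.6, 1.0, -0.4]
grip_width: 0.0002
finger_force: 0.0
```

Call:
arm_command --deltas "255 0 0 0 0 0 10;255 0 0 0 0 0 10;255 0 0 0 0 0 10;255 0 0 0 0 0 10;255 0 0 0 0 0 10;255 0 0 0 0 0 10;255 0 0 0 0 0 10;255 0 0 0 0 0 10;255 0 0 0 0 0 10;255 0 0 0 0 0 10;255 0 0 0 0 0 10;255 0 0 0 0 0 8;255 0 0 0 0 0 0"

```text
clock: 3.35
position: [0.4854, -0.0706, 0.296]
ee_rot: [-2.985, -0.98, 0.001]
ft_force: [0.1, -0.1, -0.1]
grip_width: -0.0002
finger_force: 0.0
```

Run:
```python
from h import *
s=env.sense();w=env.camera("wrist");np.save("w.npy",np.r_[s["position"],s["ee_rot"]])
print(s["clock"],s["position"],R.from_rotvec(s["ee_rot"]).as_matrix().round(3),s["qpos"])
cv2.imwrite("pics/d.png",w);c=cam("wrist",s)
for n,P in(("hole",(.58,-.191,.1695)),("piv",(.604,-.046,.18)),("bar1",(.578,-.0665,.16)),("bar2",(.5155,-.1095,.16))):print(n,proj(c,P).round())
```

```text
3.35 [ 0.48535978 -0.07059549  0.29600997] [[ 0.805  0.593 -0.001]
 [ 0.593 -0.805  0.   ]
 [-0.    -0.    -1.   ]] [-1.44442154e-01 -2.05712167e-02  1.93117401e-01  1.78503506e+00
  8.96965433e-06  2.36282818e+00]
hole [504. 184.]
piv [386.  37.]
bar1 [380.  88.]
bar2 [371. 185.]
```

View pics/d.png

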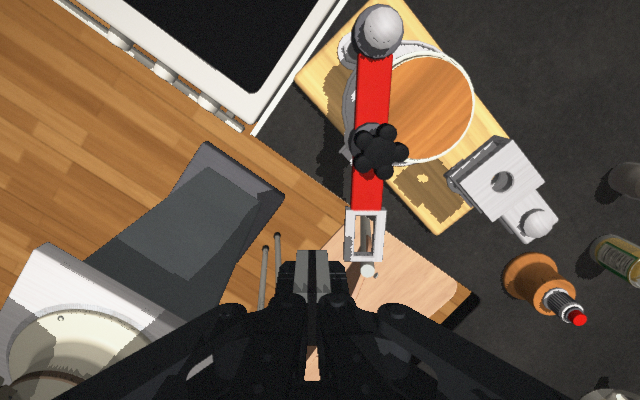

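The wrist view shows the fork hole at (502,181), the pivot dome at (379,28), and the red bar running (375,60)→(366,200), with its eye near (365,236).

Run:
```python
from h import *
w=np.load("w.npy");s=dict(position=w[:3],ee_rot=w[3:]);c=cam("wrist",s)
i=cv2.imread("pics/d.png");h=cv2.cvtColor(i,cv2.COLOR_BGR2HSV)
m=((h[...,0]<5)|(h[...,0]>174))&(h[...,1]>180)&(h[...,2]>90)
def mid(v):
    us=np.where(m[v,300:450])[0]+300;return us.min(),us.max()+1
for v in(70,90,110,190,200):
    a,b=mid(v);pa,pb=[plane(c,u,v+.5,.160)[:2] for u in(a,b)];print(v,a,b,pa.round(4),pb.round(4),np.linalg.norm(pa-pb).round(4))
P=[plane(c,sum(mid(v))/2,v+.5,.160)[:2] for v in(70,200)];u=P[1]-P[0];u/=np.linalg.norm(u);print("bar head",np.degrees(np.arctan2(u[1],u[0])),P)
e=plane(c,365,236,.16)[:2];print("eye",e)
# dark hole contour
g=cv2.cvtColor(i,cv2.COLOR_BGR2GRAY)[165:198,484:522];t=(g<90).astype(np.uint8);k,l,st,ce=cv2.connectedComponentsWithStats(t);print(st,ce+[484,165])
H=plane(c,502,181,.1695)[:2];N=plane(c,537,220,.1805)[:2];print("hole",H,"nut",N,np.linalg.norm(H-N))
for z in(.17,.185,.2):print("pivot",z,plane(c,379.5,29,z))
print("button .1015",plane(c,578,319,.102))
```

```text
70 358 392 [ 0.5781 -0.0455] [ 0.5931 -0.0659] 0.0254
90 357 390 [ 0.5665 -0.0538] [ 0.5814 -0.074 ] 0.025
110 356 389 [ 0.5545 -0.0624] [ 0.5696 -0.0829] 0.0254
190 352 383 [ 0.5023 -0.0999] [ 0.5175 -0.1205] 0.0256
200 351 382 [ 0.495  -0.1046] [ 0.5104 -0.1254] 0.0259
bar head -144.4376356829666 [array([ 0.58562287, -0.05572871]), array([ 0.50267531, -0.11503096])]
eye [ 0.47689701 -0.13433157]
[[   0    0   38   33 1136]
 [  18    7   10   18   80]
 [   8    8    7   10   38]] [[502.37588028 181.0528169 ]
 [507.675      181.7125    ]
 [495.31578947 177.92105263]]
hole [ 0.58051925 -0.18808098] nut [ 0.5731406  -0.22662807] 0.039246941170659654
pivot 0.17 [ 0.60709074 -0.03983265  0.17      ]
pivot 0.185 [ 0.60381689 -0.03897518  0.185     ]
pivot 0.2 [ 0.60054303 -0.03811771  0.2       ]
button .1015 [ 0.52562394 -0.41542879  0.102     ]
```

Call:
arm_command --deltas "255 0.7 0.1 3.8 0 0 0.8;255 0 0 3.8 0 0 0;255 0 0 3.8 0 0 0;255 0 0 3.7 0 0 0;255 0 0 0 0 0 0"

```text
clock: 4.03
position: [0.4901, -0.067, 0.1429]
ee_rot: [-2.989, -0.961, 0.007]
ft_force: [-0.1, -0.1, 0.1]
grip_width: -0.0001
finger_force: 0.0
```

Call:
arm_command --deltas "255 0 0.6 0 0 0 0;255 0 0.6 0 0 0 0;255 0 0.5 0 0 0 0;255 -0.13 0.57 0 0 0 -3;255 -0.13 0.57 0 0 0 -3;255 -0.13 0.57 0 0 0 -3;255 -0.13 0.57 0 0 0 -3;255 -0.13 0.57 0 0 0 -3;255 -0.13 0.57 0 0 0 -3;255 -0.13 0.57 0 0 0 -3;255 -0.13 0.57 0 0 0 -3;255 -0.13 0.57 0 0 0 -3;255 -0.13 0.57 0 0 0 -3;255 -0.13 0.57 0 0 0 -3;255 0 0 0 0 0 0"

```text
clock: 5.9
position: [0.5407, -0.132, 0.1455]
ee_rot: [2.597, 1.766, 0.0]
ft_force: [-0.7, -1.4, -0.1]
grip_width: 0.0001
finger_force: 0.0
```

Run:
```python
from h import *
s=env.sense();w=env.camera("wrist");np.save("w.npy",np.r_[s["position"],s["ee_rot"]])
M=R.from_rotvec(s["ee_rot"]).as_matrix();print(s["position"],M.round(3),s["ft_force"])
Pv=np.array([.6063,-.0409]);print("pivot in tool",(M.T[:2,:2]@(Pv-s["position"][:2])).round(4),"yhead",np.degrees(np.arctan2(M[1,1],M[0,1])))
cv2.imwrite("pics/e.png",w)
```

```text
[ 0.54065757 -0.13201284  0.14547339] [[ 0.368  0.93   0.   ]
 [ 0.93  -0.368 -0.   ]
 [-0.     0.    -1.   ]] [-0.72541031 -1.3978048  -0.11561682]
pivot in tool [0.1089 0.0276] yhead -21.563901553484758
```

View pics/e.png

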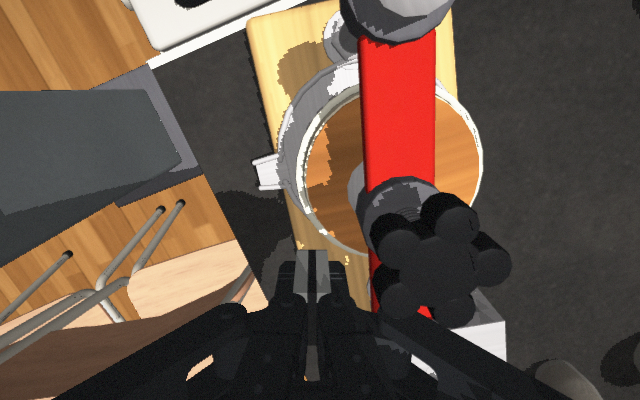

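The bar runs nearly along the tool axis. Its left edge is at about column 362–372 and the finger's right edge at about 345, so the bar has coasted a little ahead. Measuring its heading and the gap.

```bash
cat > bar.py <<'E'
from h import *
def bar(i,s,vs):
    c=cam("wrist",s);h=cv2.cvtColor(i,cv2.COLOR_BGR2HSV);M=R.from_rotvec(s["ee_rot"]).as_matrix()
    m=((h[...,0]<5)|(h[...,0]>174))&(h[...,1]>180)&(h[...,2]>90);Q=[];T=[]
    for v in vs:
        u=np.where(m[v,250:560])[0]+250
        a,b=[plane(c,x,v+.5,.160) for x in(u.min(),u.max()+1)]
        Q.append((a+b)[:2]/2);T.append(M.T@(a-s["position"]));print(v,u.min(),u.max()+1,"width",np.linalg.norm(a-b).round(4),"edge in tool",T[-1][:2].round(4))
    d=Q[-1]-Q[0];print("bar heading",np.degrees(np.arctan2(d[1],d[0])).round(2),"line at",Q[0].round(4))
E
python3 - <<'E'
from bar import *
w=np.load("w.npy");bar(cv2.imread("pics/e.png"),dict(position=w[:3],ee_rot=w[3:]),(60,90,120,150,170))
E
```

```text
60 361 435 width 0.0252 edge in tool [0.0865 0.0169]
90 362 435 width 0.0255 edge in tool [0.0768 0.0176]
120 364 435 width 0.0254 edge in tool [0.0665 0.0188]
150 365 435 width 0.0257 edge in tool [0.0557 0.0197]
170 366 434 width 0.0254 edge in tool [0.0482 0.0204]
bar heading -106.11 line at [ 0.5999 -0.0624]
```

Call:
arm_command --deltas "255 -0.09 0.38 0 0 0 -2;255 -0.08 0.38 0 0 0 -2;255 -0.04 0.19 0 0 0 -1;255 -0.03 0.15 0 0 0 -0.8;255 -0.03 0.15 0 0 0 -0.8;255 -0.03 0.15 0 0 0 -0.8;255 -0.03 0.15 0 0 0 -0.8;255 -0.03 0.15 0 0 0 -0.8;255 -0.03 0.15 0 0 0 -0.8"

```text
clock: 7.08
position: [0.5556, -0.143, 0.1445]
ee_rot: [2.438, 1.98, -0.008]
ft_force: [-5.5, -18.5, -2.5]
grip_width: 0.0
finger_force: 0.0
```

Call:
arm_command --deltas "255 0 0.1 0 0 0 0;255 0 0.1 0 0 0 0;255 0 0.1 0 0 0 0"

```text
clock: 7.45
position: [0.5582, -0.1436, 0.1447]
ee_rot: [2.438, 1.979, -0.008]
ft_force: [-11.8, -16.6, 0.2]
grip_width: -0.0
finger_force: 0.0
```

Run:
```python
from bar import *
s=env.sense();w=env.camera("wrist");print(s["position"],s["ee_rot"],s["ft_force"]);M=R.from_rotvec(s["ee_rot"]).as_matrix();print("yhead",np.degrees(np.arctan2(M[1,1],M[0,1])))
bar(w,s,(60,90,120,150,170));cv2.imwrite("pics/f.png",w)
```

```text
[ 0.55822473 -0.14364844  0.14471731] [ 2.43830772  1.97918354 -0.00810823] [-11.77496996 -16.57948733   0.17160868]
yhead -11.867586064338754
60 352 427 width 0.0253 edge in tool [0.0864 0.0136]
90 352 425 width 0.0252 edge in tool [0.0768 0.014 ]
120 351 423 width 0.0255 edge in tool [0.0666 0.014 ]
150 351 421 width 0.0255 edge in tool [0.0559 0.0144]
170 351 420 width 0.0256 edge in tool [0.0484 0.0146]
bar heading -100.12 line at [ 0.6018 -0.0644]
```

Call:
arm_command --deltas "255 -0.2 -0.1 0 0 0 0;255 -0.2 -0.1 0 0 0 0;255 0 0.1 0 0 0 -0.8;255 0 0.1 0 0 0 -0.8;255 0 0 0 0 0 0"

```text
clock: 8.12
position: [0.5589, -0.145, 0.1452]
ee_rot: [-2.408, -2.018, 0.0]
ft_force: [-0.7, -1.0, -1.3]
grip_width: 0.0001
finger_force: 0.0
```

Call:
arm_command --deltas "255 0 0.15 0 0 0 0;255 0 0.15 0 0 0 0;255 0 0 0 0 0 0"

```text
clock: 8.5
position: [0.5605, -0.1457, 0.145]
ee_rot: [-2.408, -2.015, 0.004]
ft_force: [-11.4, -1.0, 2.7]
grip_width: 0.0002
finger_force: 3.4
```

Run:
```python
from bar import *
s=env.sense();w=env.camera("wrist");print(s["position"],s["ee_rot"],s["ft_force"]);M=R.from_rotvec(s["ee_rot"]).as_matrix();print("yhead",np.degrees(np.arctan2(M[1,1],M[0,1])))
bar(w,s,(60,90,120,150,170));cv2.imwrite("pics/f.png",w)
```

```text
[ 0.56045334 -0.1457382   0.14502349] [-2.40771439 -2.01490914  0.00376421] [-11.40845265  -1.00251562   2.71568137]
yhead -10.151118977246805
60 352 427 width 0.0254 edge in tool [0.0865 0.0137]
90 351 424 width 0.0253 edge in tool [0.0768 0.0137]
120 350 421 width 0.0253 edge in tool [0.0665 0.0137]
150 349 419 width 0.0256 edge in tool [0.0558 0.0137]
170 348 417 width 0.0257 edge in tool [0.0483 0.0136]
bar heading -100.13 line at [ 0.6017 -0.0653]
```

Bar heading stays at -100.13° under an 11 N push, so the bridge is on its stop. Backing off and going to look at the pin.

Call:
arm_command --deltas "255 0 -1 0 0 0 0;255 0 -1.5 -2 0 0 0;255 0 0 -5 0 0 0;0 0 0 -5 0 0 0;0 -4.5 0 -2 0 0 0;0 -5 -0.3 0 0 0 0;0 -5 -0.3 0 0 0 0;0 -5 -0.3 0 0 0 0;0 -5 -0.3 0 0 0 0;0 0 0 0 0 0 0;0 0 0 0 0 0 0"

```text
clock: 9.93
position: [0.4821, -0.3799, 0.2866]
ee_rot: [2.408, 2.016, 0.001]
ft_force: [-0.6, -0.3, 0.6]
grip_width: 0.0853
finger_force: 0.0
```

Run:
```python
from h import *
s=env.sense();w=env.camera("wrist");np.save("w.npy",np.r_[s["position"],s["ee_rot"]])
print(s["clock"],s["position"],s["ft_force"]);M=R.from_rotvec(s["ee_rot"]).as_matrix();print("yhead",np.degrees(np.arctan2(M[1,1],M[0,1])))
cv2.imwrite("pics/g.png",w);c=cam("wrist",s)
h=cv2.cvtColor(w,cv2.COLOR_BGR2HSV)
m=(((h[...,0]<5)|(h[...,0]>174))&(h[...,1]>180)&(h[...,2]>90)).astype(np.uint8)
k,l,st,ce=cv2.connectedComponentsWithStats(m)
for j in range(1,k):
    if st[j,4]>30: print(st[j],ce[j].round(1),plane(c,*ce[j],.102).round(4))
D=cam("side");print("herbs",plane(D,361,291,.105),"salt",plane(D,395,267,.088))
```

```text
9.925 [ 0.4820815  -0.37987084  0.28659817] [-0.5743056  -0.3243674   0.61990894]
yhead -10.140252086491808
[354 193  16  16 199] [361.1 200.7] [ 0.5252 -0.4165  0.102 ]
herbs [ 0.61693198 -0.47444622  0.105     ] salt [ 0.69307816 -0.41698773  0.088     ]
```

View pics/g.png

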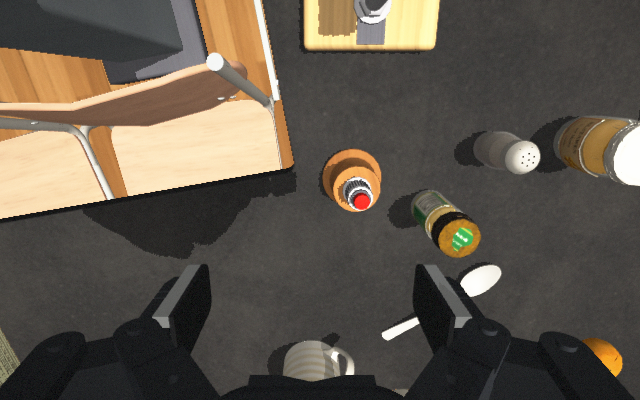

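The red button is at (361,201), giving pin x,y = (0.525,-0.4165), in line with the first estimate. The herb jar clears the open fingers.

Call:
arm_command --deltas "0 -1.4 2.5 4 0 0 0;0 -1.4 2.4 4 0 0 0;0 0 0 5 0 0 0;0 0 0 4.5 0 0 0;0 0 0 3 0 0 0;0 0 0 1.96 0 0 0;0 0 0 0 0 0 0;160 0 0 0 0 0 0;160 0 0 0 0 0 0;160 0 0 0 0 0 0"

```text
clock: 11.22
position: [0.526, -0.4168, 0.0617]
ee_rot: [2.408, 2.016, 0.0]
ft_force: [-0.8, -0.2, -0.2]
grip_width: 0.0326
finger_force: 0.0
```

Run:
```python
from h import *
s=env.sense();w=env.camera("wrist")
print(s["clock"],s["position"],s["ft_force"],s["grip_width"],s["finger_force"])
cv2.imwrite("pics/h.png",w)
```

```text
11.225 [ 0.52602735 -0.41677306  0.06165344] [-0.81304952 -0.21126326 -0.17723464] 0.032639165613474526 0.0
```

View pics/h.png

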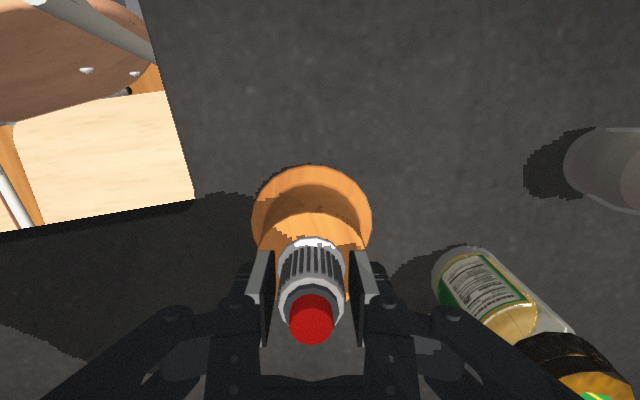

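The pin's handle stands centred between the pads (column 311), with the red button at (311,319).

Call:
arm_command --deltas "255 0 0 0 0 0 0;255 0 0 0 0 0 0;255 0 0 0 0 0 0;255 0 0 0 0 0 0" --newtons 30

```text
clock: 11.78
position: [0.5258, -0.4167, 0.0612]
ee_rot: [2.408, 2.016, 0.0]
ft_force: [-1.5, 0.5, 6.3]
grip_width: 0.0249
finger_force: 29.4
```

Call:
arm_command --deltas "255 0 0 -1 0 0 0;255 0 0 -3 0 0 0;255 0 0 -5 0 0 0;255 0 0 -5 0 0 0;255 0 0 -5 0 0 0;255 0 0 -2 0 0 0;255 0 0 0 0 0 0"

```text
clock: 12.65
position: [0.5261, -0.4167, 0.2722]
ee_rot: [2.407, 2.015, 0.001]
ft_force: [1.3, 0.0, -1.9]
grip_width: 0.025
finger_force: 29.8
```

Run:
```python
from h import *
s=env.sense();w=env.camera("wrist");a=env.camera("scene");b=env.camera("side")
cv2.imwrite("pics/i.png",w)
print(s["clock"],s["position"],s["ft_force"],s["grip_width"],s["finger_force"])
S,D=cam("scene"),cam("side")
M=R.from_rotvec(s["ee_rot"]).as_matrix();C={}
for n,i in(("wrist",w),("scene",a),("side",b)):
    h=cv2.cvtColor(i,cv2.COLOR_BGR2HSV)
    m=(((h[...,0]<5)|(h[...,0]>174))&(h[...,1]>180)&(h[...,2]>90)).astype(np.uint8)
    k,l,st,ce=cv2.connectedComponentsWithStats(m)
    for j in range(1,k):
        if st[j,4]>12: print(n,st[j],ce[j].round(1))
for z in(.036,.040,.044):
    p=plane(cam("wrist",s),311,319,s["position"][2]+z);print("prev button in tool",(M.T@(p-s["position"])).round(4))
H=(.5800,-.1880);print("to hole in tool cm",(M.T@(np.r_[H,0]-s["position"]))[:2]*100)
A=np.zeros((400,700,3),np.uint8);A[:,:400]=w[:,110:510]
for x,(i,c) in enumerate(((a,S),(b,D))):
    u,v=proj(c,s["position"]).astype(int);t=i[max(v-60,0):v+60,max(u-40,0):u+40];t=cv2.resize(t,None,fx=1.8,fy=1.8)[:200];A[x*200:x*200+t.shape[0],420:420+t.shape[1]]=t
cv2.imwrite("pics/j.png",A)
```

```text
12.65 [ 0.52613387 -0.4167351   0.27224375] [ 1.27541719  0.03490236 -1.88499595] 0.024985647484708846 29.797160625457764
wrist [ 290  295   45   51 1812] [311.7 319.9]
scene [268 144   8  11  48] [272.  148.5]
scene [279 162  11   7  43] [283.9 164.9]
scene [326 203   9  10  72] [329.9 207.2]
side [316 153   9   4  27] [320.2 154.9]
side [295 174  10  10  82] [299.3 178.4]
prev button in tool [-0.0013 -0.0002 -0.036 ]
prev button in tool [ 0.0016 -0.0002 -0.04  ]
prev button in tool [ 0.0046 -0.0002 -0.044 ]
to hole in tool cm [23.49543489  1.22394642]
```

View pics/j.png

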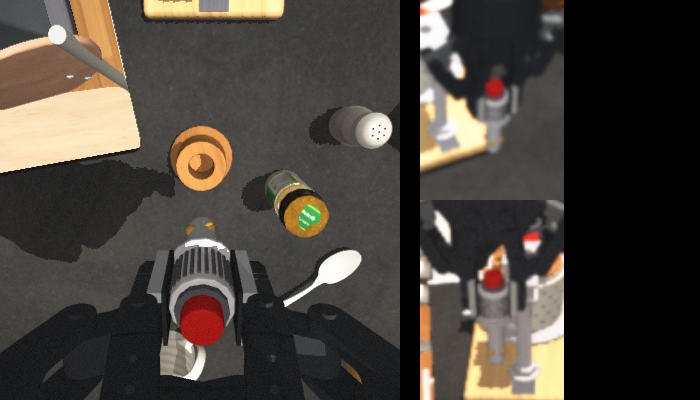

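The pin is lifted clear of the stand and looks upright: button at wrist (312,320), nose end at about (312,218). Checking its tilt.

Run:
```python
from h import *
s=env.sense();c=cam("wrist",s);M=R.from_rotvec(s["ee_rot"]).as_matrix();p=s["position"]
f=lambda x,z:proj(c,p+M@np.array([x,0,z])).round(1)
for x in(-.002,0,.002,.004):print(x,"btn",f(x,-.0408),"nose edge",f(x+.0055,.0537),"nose ctr",f(x,.0537),"balls",f(x+.0105,.0537-.0165))
S,D=cam("scene"),cam("side");q,e=tri(S,(329.9,207.2),D,(299.3,178.4));print("button tri",q,e,(M.T@(q-p)).round(4))
i=cv2.imread("pics/i.png");h=cv2.cvtColor(i,cv2.COLOR_BGR2HSV)
print([ (v,i[v,312].tolist()) for v in range(206,240,2)])
m=((h[...,0]>14)&(h[...,0]<32)&(h[...,1]>110)).astype(np.uint8)[205:245,285:340];k,l,st,ce=cv2.connectedComponentsWithStats(m);print(st,ce+[285,205])
```

```text
-0.002 btn [311.5 329.4] nose edge [311.5 217.6] nose ctr [311.5 226.1] balls [311.5 219.7]
0 btn [311.5 324.5] nose edge [311.5 214.4] nose ctr [311.5 223. ] balls [311.5 216.3]
0.002 btn [311.5 319.6] nose edge [311.5 211.3] nose ctr [311.5 219.9] balls [311.5 212.9]
0.004 btn [311.5 314.6] nose edge [311.5 208.1] nose ctr [311.5 216.8] balls [311.5 209.4]
button tri [ 0.52716809 -0.41443003  0.30117927] 0.0014125815816385559 [ 0.0022  0.0013 -0.0323]
[(206, [71, 77, 81]), (208, [71, 75, 79]), (210, [73, 76, 79]), (212, [72, 73, 79]), (214, [67, 73, 77]), (216, [76, 79, 82]), (218, [97, 95, 99]), (220, [101, 100, 103]), (222, [108, 107, 111]), (224, [97, 97, 98]), (226, [97, 94, 99]), (228, [98, 98, 99]), (230, [99, 98, 101]), (232, [96, 95, 96]), (234, [100, 100, 100]), (236, [99, 97, 100]), (238, [143, 141, 144])]
[[   0    0   55   40 2072]
 [  29   17   11    9   67]
 [  10   20   10   11   61]] [[312.12837838 224.33349421]
 [319.94029851 225.50746269]
 [298.91803279 229.04918033]]
```

Call:
arm_command --deltas "255 2.6 0.12 0 0 0 0;255 5 0.3 0 0 0 0;255 5 0.3 0 0 0 0;255 5 0.3 0 0 0 0;255 4 0.2 0 0 0 0;255 2 0 0 0 0 0;255 0 0 0 0 0 0;255 0 0 1.8 0 0 0;255 0 0 1.8 0 0 0;255 0 0 0 0 0 0;255 0 0 0 0 0 0"

```text
clock: 14.18
position: [0.579, -0.187, 0.2352]
ee_rot: [2.409, 2.016, -0.0]
ft_force: [0.0, -0.8, -1.8]
grip_width: 0.0248
finger_force: 29.8
```

Run:
```python
from h import *
s=env.sense();w=env.camera("wrist");cv2.imwrite("pics/k.png",w);np.save("w.npy",np.r_[s["position"],s["ee_rot"]])
c=cam("wrist",s);M=R.from_rotvec(s["ee_rot"]).as_matrix()
print(s["clock"],s["position"],s["ft_force"],s["grip_width"])
print("to hole in tool cm",(M.T@(np.r_[.58,-.188,0]-s["position"]))[:2]*100,proj(c,(.58,-.188,.1695)))
cv2.imwrite("pics/l.png",cv2.resize(w[120:400,180:450],None,fx=2.1,fy=2.1,interpolation=cv2.INTER_CUBIC))
```

```text
14.175 [ 0.57897602 -0.18704316  0.23515088] [ 0.01156164 -0.78227161 -1.80761258] 0.024765288204859705
to hole in tool cm [-0.07218522  0.11370318] [313.31473427 217.15835452]
```

View pics/l.png

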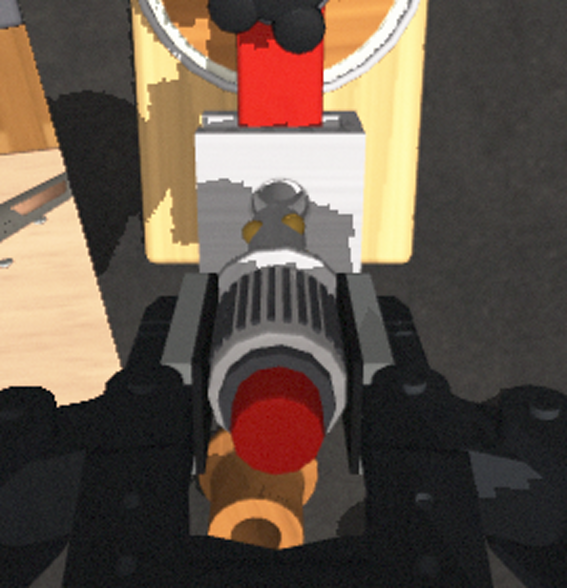

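The hole's arc centres at about full-frame (313,217), matching the projected hole exactly. The nose is 1.3 mm to the left of it. Correcting and lowering gently.

Call:
arm_command --deltas "255 0.1 0.12 0 0 0 0;255 0 0 0.4 0 0 0;255 0 0 0.4 0 0 0;255 0 0 0.3 0 0 0;255 0 0 0.2 0 0 0;255 0 0 0.2 0 0 0;255 0 0 0.2 0 0 0;255 0 0 0 0 0 0"

```text
clock: 15.22
position: [0.5804, -0.1856, 0.2175]
ee_rot: [-2.409, -2.017, 0.0]
ft_force: [-0.5, -0.3, -2.1]
grip_width: 0.025
finger_force: 29.8
```

Call:
arm_command --deltas "255 0 0 0.2 0 0 0;255 0 0 0.2 0 0 0;255 0 0 0 0 0 0"

```text
clock: 15.6
position: [0.5804, -0.1855, 0.2134]
ee_rot: [-2.408, -2.017, 0.0]
ft_force: [-0.5, -1.2, -2.3]
grip_width: 0.0251
finger_force: 29.8
```

Call:
arm_command --deltas "255 0 0 0.15 0 0 0;255 0 0 0.15 0 0 0;255 0 0 0 0 0 0"

```text
clock: 15.98
position: [0.5805, -0.1855, 0.2105]
ee_rot: [-2.409, -2.017, 0.0]
ft_force: [-1.1, -1.4, -1.7]
grip_width: 0.0251
finger_force: 29.8
```

Call:
arm_command --deltas "255 0 0 0.1 0 0 0;255 0 0 0 0 0 0"

```text
clock: 16.23
position: [0.5805, -0.1855, 0.2097]
ee_rot: [2.409, 2.017, 0.0]
ft_force: [-1.1, -0.3, -1.0]
grip_width: 0.0252
finger_force: 29.9
```

Call:
arm_command --deltas "255 0 0 0.1 0 0 0;255 0 0 0 0 0 0"

```text
clock: 16.48
position: [0.5806, -0.1856, 0.2095]
ee_rot: [2.408, 2.016, 0.001]
ft_force: [-3.2, -0.9, 4.9]
grip_width: 0.0251
finger_force: 30.4
```

Call:
arm_command --deltas "150 0 0 0 0 0 0;150 0 0 0 0 0 0;60 0 0 0 0 0 0;60 0 0 0 0 0 0;60 0 0 0 0 0 0"

```text
clock: 17.1
position: [0.5805, -0.1855, 0.2086]
ee_rot: [-2.409, -2.017, 0.0]
ft_force: [-0.0, 0.5, -0.4]
grip_width: 0.0653
finger_force: 0.0
```

Run:
```python
from h import *
s=env.sense();w=env.camera("wrist");cv2.imwrite("pics/m.png",w)
c=cam("wrist",s);M=R.from_rotvec(s["ee_rot"]).as_matrix()
print(s["clock"],s["position"],s["ft_force"],s["grip_width"])
h=cv2.cvtColor(w,cv2.COLOR_BGR2HSV)
m=(((h[...,0]<5)|(h[...,0]>174))&(h[...,1]>180)&(h[...,2]>90)).astype(np.uint8)
m[:240]=0;k,l,st,ce=cv2.connectedComponentsWithStats(m);j=1+np.argmax(st[1:,4]);print(st[j],ce[j])
p=plane(c,*ce[j],.25);print(p,"tool",(M.T@(p-s["position"])).round(4))
```

```text
17.1 [ 0.58052451 -0.18549006  0.20862041] [-0.04871292  0.54992599 -0.36833427] 0.06528552050070678
[ 290  298   44   51 1792] [311.49386161 323.11495536]
[ 0.58070349 -0.18450865  0.25      ] tool [ 0.001   0.     -0.0414]
```

View pics/m.png

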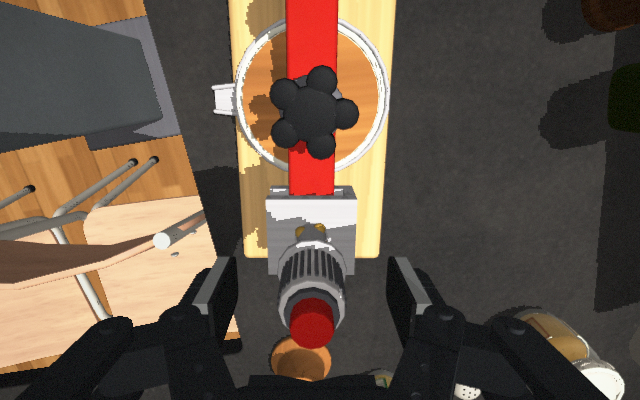

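The pin stands by itself in the fork, its button at (311,323) and its balls on the rim. Lifting off, shutting the fingers and pressing the button.

Call:
arm_command --deltas "60 0 0 -3 0 0 0;60 0 0 -3 0 0 0;255 0 0 -1 0 0 0;255 0 0 0 0 0 0;255 0 0 0 0 0 0;255 0 0 0 0 0 0;255 0 0 0 0 0 0;255 0 0 0.9 0 0 0;255 0 0 0.9 0 0 0;255 0 0 0.4 0 0 0;255 0 0 0.3 0 0 0;255 0 0 0 0 0 0"

```text
clock: 18.65
position: [0.5805, -0.1855, 0.2536]
ee_rot: [-2.409, -2.017, 0.0]
ft_force: [0.6, 0.4, -0.0]
grip_width: 0.0001
finger_force: 0.0
```

Call:
arm_command --deltas "255 0 0 0.3 0 0 0;255 0 0 0.3 0 0 0;255 0 0 0 0 0 0"

```text
clock: 19.02
position: [0.5807, -0.1856, 0.2483]
ee_rot: [2.408, 2.016, 0.001]
ft_force: [0.0, -0.2, 4.3]
grip_width: 0.0
finger_force: 2.3
```

Call:
arm_command --deltas "255 0 0 0.3 0 0 0;255 0 0 0.2 0 0 0;255 0 0 0.2 0 0 0;255 0 0 0.3 0 0 0;255 0 0 0.3 0 0 0;255 0 0 0 0 0 0"

```text
clock: 19.77
position: [0.5804, -0.1854, 0.234]
ee_rot: [-2.408, -2.016, 0.001]
ft_force: [0.4, 0.4, -0.6]
grip_width: -0.0002
finger_force: 0.0
```

Call:
arm_command --deltas "255 0 0 0.3 0 0 0;255 0 0 0.3 0 0 0;255 0 0 0.3 0 0 0;255 0 0 0.3 0 0 0"

```text
clock: 20.27
position: [0.5807, -0.1854, 0.2237]
ee_rot: [2.408, 2.016, 0.002]
ft_force: [-0.9, 1.0, 8.4]
grip_width: 0.0003
finger_force: 4.2
```

Call:
arm_command --deltas "255 0 0 0.2 0 0 0;255 0 0 0.2 0 0 0;255 0 0 0.2 0 0 0"

```text
clock: 20.65
position: [0.5805, -0.1855, 0.2165]
ee_rot: [2.409, 2.017, -0.0]
ft_force: [-0.3, 0.7, 1.2]
grip_width: 0.0
finger_force: 0.9
```

Call:
arm_command --deltas "255 0 0 0.2 0 0 0;255 0 0 0.2 0 0 0;255 0 0 0 0 0 0"

```text
clock: 21.02
position: [0.5806, -0.1855, 0.2128]
ee_rot: [2.408, 2.017, 0.0]
ft_force: [0.1, -0.6, 3.5]
grip_width: 0.0004
finger_force: 1.7
```

Call:
arm_command --deltas "255 0 0 0.2 0 0 0;255 0 0 0.2 0 0 0;255 0 0 0 0 0 0"

```text
clock: 21.4
position: [0.5806, -0.1855, 0.209]
ee_rot: [2.408, 2.017, 0.0]
ft_force: [-1.1, 0.9, 6.0]
grip_width: -0.0001
finger_force: 3.2
```

Call:
arm_command --deltas "255 0 0 0.1 0 0 0;255 0 0 0 0 0 0"

```text
clock: 21.65
position: [0.5806, -0.1855, 0.2085]
ee_rot: [2.408, 2.016, 0.001]
ft_force: [-1.4, 0.1, 7.9]
grip_width: 0.0001
finger_force: 4.1
```

Call:
arm_command --deltas "255 0 0 -0.5 0 0 0;255 0 0 -2 0 0 0;0 0 0 -4 0 0 0;0 0 0 0 0 0 0;0 0 0 0 0 0 0;0 0 0 0 0 0 0"

```text
clock: 22.4
position: [0.5802, -0.1854, 0.2712]
ee_rot: [-2.407, -2.016, 0.002]
ft_force: [0.1, 0.1, -0.5]
grip_width: 0.0725
finger_force: 0.0
```

Run:
```python
from h import *
s=env.sense();w=env.camera("wrist");cv2.imwrite("pics/n.png",w)
a,b=env.camera("scene"),env.camera("side")
c=cam("wrist",s);M=R.from_rotvec(s["ee_rot"]).as_matrix()
print(s["clock"],s["position"],s["ft_force"],s["grip_width"])
for n,i in(("w",w),):
    h=cv2.cvtColor(i,cv2.COLOR_BGR2HSV)
    m=(((h[...,0]<5)|(h[...,0]>174))&(h[...,1]>180)&(h[...,2]>90)).astype(np.uint8)
    k,l,st,ce=cv2.connectedComponentsWithStats(m)
    for j in range(1,k):
        if st[j,4]>50:
            p=plane(c,*ce[j],.2135);print(st[j],ce[j].round(1),p.round(4),"tool",(M.T@(p-s["position"])).round(4))
```

```text
22.4 [ 0.58018594 -0.18539291  0.27122564] [ 0.05885191  0.0540314  -0.47341514] 0.07246642256584995
[ 293    0   39   82 2872] [312.   38.5] [ 0.5982 -0.085   0.2135] tool [0.102  0.0002 0.0578]
[ 295  127   35   43 1270] [311.1 151. ] [ 0.5874 -0.1431  0.2135] tool [ 0.0428 -0.0002  0.0577]
[299 209  24  26 523] [310.6 221.8] [ 0.5794 -0.186   0.2135] tool [-0.0008 -0.0005  0.0577]
```

Call:
arm_command --deltas "0 -0.1 0 3 0 0 0;0 0 0 3 0 0 0;0 0 0 2.5 0 0 0;0 0 0 1 0 0 0;160 0 0 0 0 0 0;160 0 0 0 0 0 0;255 0 0 0 0 0 0;255 0 0 0 0 0 0;255 0 0 0 0 0 0;255 0 0 0 0 0 0" --newtons 30

```text
clock: 23.8
position: [0.5806, -0.1866, 0.1787]
ee_rot: [2.408, 2.016, 0.001]
ft_force: [0.7, 0.1, 4.9]
grip_width: 0.0251
finger_force: 29.6
```

Call:
arm_command --deltas "255 0 0 -0.1 0 0 0;255 0 0 -0.1 0 0 0;255 0 0 0 0 0 0"

```text
clock: 24.18
position: [0.5802, -0.1865, 0.1794]
ee_rot: [-2.408, -2.017, 0.001]
ft_force: [0.2, 0.5, -1.7]
grip_width: 0.0251
finger_force: 29.5
```

Call:
arm_command --deltas "255 0 0 -0.1 0 0 0;255 0 0 -0.1 0 0 0;255 0 0 0 0 0 0"

```text
clock: 24.55
position: [0.5803, -0.1865, 0.1814]
ee_rot: [-2.408, -2.017, 0.0]
ft_force: [-0.2, -0.2, -4.1]
grip_width: 0.0251
finger_force: 30.2
```

Call:
arm_command --deltas "255 0 0 -0.05 0 0 0;255 0 0 0 0 0 0"

```text
clock: 24.8
position: [0.5802, -0.1864, 0.1815]
ee_rot: [-2.408, -2.016, 0.001]
ft_force: [1.8, 0.1, -10.1]
grip_width: 0.025
finger_force: 30.0
```

Call:
arm_command --deltas "255 0 0 -0.02 0 0 0;255 0 0 0 0 0 0;255 0 0 0 0 0 0"

```text
clock: 25.18
position: [0.5802, -0.1864, 0.1817]
ee_rot: [-2.408, -2.016, 0.001]
ft_force: [1.9, 0.1, -14.1]
grip_width: 0.0251
finger_force: 30.2
```

Call:
arm_command --deltas "255 0 0 0.15 0 0 0;255 0 0 0.15 0 0 0;255 0 0 0 0 0 0;150 0 0 0 0 0 0;150 0 0 0 0 0 0;0 0 0 0 0 0 0;0 0 0 0 0 0 0;0 0 0 0 0 0 0;0 0 0 -3 0 0 0;0 0 0 -4 0 0 0;0 0 0 -3 0 0 0;0 0 0 0 0 0 0"

```text
clock: 26.68
position: [0.581, -0.1867, 0.282]
ee_rot: [2.406, 2.015, 0.004]
ft_force: [0.5, -0.0, 0.4]
grip_width: 0.0852
finger_force: 0.0
```

Run:
```python
from bar import *
s=env.sense();w=env.camera("wrist");cv2.imwrite("pics/o.png",w)
print(s["clock"],s["position"],s["ft_force"],s["grip_width"])
bar(w,s,(10,25,40,60,70))
c=cam("wrist",s);h=cv2.cvtColor(w,cv2.COLOR_BGR2HSV)
m=(((h[...,0]<5)|(h[...,0]>174))&(h[...,1]>180)&(h[...,2]>90)).astype(np.uint8)
k,l,st,ce=cv2.connectedComponentsWithStats(m)
for j in range(1,k):
    if st[j,4]>50:print(st[j],ce[j].round(1),plane(c,*ce[j],.2135).round(4))
```

```text
26.675 [ 0.58101272 -0.18671816  0.2819685 ] [ 0.47186926 -0.01524234  0.44467678] 0.08516826080156152
10 291 329 width 0.0257 edge in tool [ 0.1269 -0.0139]
25 292 329 width 0.0253 edge in tool [ 0.1178 -0.0134]
40 292 328 width 0.0249 edge in tool [ 0.1084 -0.0135]
60 292 328 width 0.0253 edge in tool [ 0.0955 -0.0137]
70 292 328 width 0.0255 edge in tool [ 0.0889 -0.0138]
bar heading -100.15 line at [ 0.6027 -0.0617]
[ 291    0   38   84 2667] [309.4  38.2] [ 0.5983 -0.0848  0.2135]
[ 293  124   34   41 1190] [308.9 146.4] [ 0.5874 -0.1435  0.2135]
[299 202  24  25 480] [310.4 214.1] [ 0.5807 -0.1864  0.2135]
```

View pics/o.png

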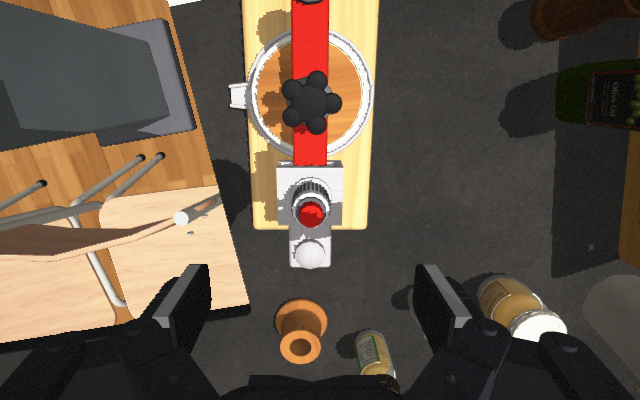

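The pin is home in the fork, its button out at (310,214). The bridge is shut at -100.15°, the mould is in place and the gripper is clear. The tug held at about 12–14 N.

```bash
python3 -c "
from cell import env
print(env.close_job())"
```

```text
the job is handed in; nothing more can be done
None
```

The bridge is shut on its stop and the pin is fully home with its button out. It held an upward tug of about 12–14 N and is released; the job was handed in at about 27 s, and no verdict was returned.

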